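# Restock the paint-pot row on the desk turntable

## Task

First turn the bamboo turntable so that its dark post points at the desk's near edge (the robot's side), with the row of paint pots square to that edge. Then drag the two older white-lidded pots forward along their lane, without lifting them, until the front one rests against the front stop and the other is right behind it, and after that set the new orange-lidded pot down gently, upright, in the lane close behind them. Leave the turntable facing that way, and do not upset the vase, sharpener, highlighter or cup.

Things in the scene. Friction and masses are not known exactly. Their poses are not given: they have to be found in the camera images.
- turntable: bamboo turntable, disc 300 mm across, on an upright axis; turns on its foot with light friction (0.12 N m) and stays where left. Origin on the axis at desk level; its -x axis points to the front (post side). Yaw 0 = post straight to the robot's side (-x of the world). It starts turned 0.45 to 1.25 rad counter-clockwise seen from above, so the post stands to the -y side of the front.
- desk (a point): fixed, unmarked point in the desk top 500 mm straight ahead of the robot; axes are the desk's own (the world's): x away from the robot, square to the near edge.
- hub (a point): point on the turntable's axis at lane-floor level, 28 mm above the desk (disc top 26 mm); axes turn with it: -x towards the front (post side), z up. The lane runs along x through it, clear width 52 mm, side walls 6 mm thick, 14 mm high, from x = -106 to +125 mm, rear end open. Trays (14 mm walls) lie either side, |y| 32 to 112 mm, x -70 to +70 mm.
- stop (a point): middle of the inner face of the lane's front stop, a wall 14 mm high across the lane's front end, at lane-floor level, 100 mm in front of the axis; axes as for the hub. The front pot belongs against it.
- post (a point): centre of the top of the dark wooden turning post, a fixed upright peg 14 mm in diameter standing 42 mm above the disc (top 68 mm above the desk), 138 mm in front of the axis; the disc around it is clear: 25 mm between post and front stop.
- old_front: older paint pot nearer the front: blue cylinder 42 mm in diameter with white lid (39 mm), 55 mm tall in all, about 70 g; origin at the centre of its underside, z up. Stands in the lane, 45 to 70 mm behind where it belongs. Topples if pushed high up.
- old_rear: second older paint pot, same as the first, standing behind it in the lane; the lane behind it is free.
- new_pot: new paint pot, same size, orange lid, standing on the desk to one side of the turntable (left or right); origin at the centre of its underside.
- vase: small cobalt-blue vase, 36 mm across, 65 mm tall, loose in the turntable tray on the lane's left (+y of the hub), nearer the front; origin under its centre.
- sharpener: red sharpener 26 x 16 x 13 mm, loose in the same tray as the vase, in its rear half; origin under its centre.
- highlighter: white highlighter with yellow cap, 110 x 19 x 15 mm, lying in the tray on the other side of the lane; origin under its middle.
- cup: empty white ceramic cup, 80 mm across, 85 mm tall, on the desk on the other side from the new pot; origin under its centre.
Not all that is in view belongs to the job. Leave any purple look-alike of the new_pot alone.

How it is judged (in metres and radians):
On the way, in this order (a step that is already met when the one before it is completed fails the run):
1. the turntable faces the near edge (within 0.2 rad) and is still (angle between the x axis of turntable and the x axis of desk, either way round below 0.2 rad and world x of post below 0.52 m and angular speed of turntable below 0.1 rad/s), for 0.2 s.
2. the old pots are forward against the stop, the turntable still faces the edge, the new pot is not yet in the lane (angle between the x axis of turntable and the x axis of desk, either way round below 0.2 rad and world x of post below 0.52 m and x of old_front in the frame of hub below -0.069 m and x of old_rear in the frame of hub below -0.023 m and horizontal distance between new_pot and old_rear above 0.09 m), for 0.2 s.
At the end, for the whole second after the job is handed in: Turntable within 0.2 rad of facing the near edge; old front pot within about 10 mm of the front stop, old rear pot behind it (gap at most 13 mm), new pot behind that (gap at most 23 mm), all three on the lane floor between its walls, upright (within 0.1 rad) and at rest (angle between the x axis of turntable and the x axis of desk, either way round below 0.2 rad and world x of post below 0.52 m and x of old_front in the frame of hub below -0.069 m and x of old_rear in the frame of hub below -0.023 m and horizontal distance between old_rear and old_front below 0.055 m and z of old_rear in the frame of old_front below 0.006 m and y of old_front in the frame of hub between -0.009 and 0.009 m and y of old_rear in the frame of hub between -0.009 and 0.009 m and y of new_pot in the frame of hub between -0.009 and 0.009 m and z of new_pot in the frame of hub between -0.005 and 0.005 m and horizontal distance between new_pot and old_rear below 0.065 m and horizontal distance between new_pot and old_front above 0.075 m and angle between each of new_pot, old_front, old_rear's own z axis and vertical below 0.1 rad and linear speed of each of new_pot, old_rear, old_front below 0.02 m/s); the robot touches nothing.
It fails at once if an old pot is lifted (more than 12 mm) or topples (z of any of old_front, old_rear in the frame of hub above 0.012 m or angle between any of old_front, old_rear's own z axis and vertical above 0.5 rad).
It fails at once if the new pot is dropped (falls faster than 0.6 m/s, a drop of about 2 cm, out of the fingers) (linear speed of new_pot above 0.6 m/s and contact force between the fingers and new_pot below 0.05 N).
It fails at once if the vase tips or leaves its tray (angle between vase's own z axis and vertical above 0.4 rad or y of vase in the frame of hub above 0.115 m or y of vase in the frame of hub below 0.03 m or z of vase in the frame of hub above 0.012 m).
It fails at once if the sharpener or highlighter leaves its tray (z of any of sharpener, highlighter in the frame of hub above 0.018 m or z of any of sharpener, highlighter in the frame of hub below -0.01 m or y of sharpener in the frame of hub below 0.03 m or y of highlighter in the frame of hub above -0.03 m).
It fails at once if the cup is shifted more than 2 cm or tipped (distance of cup from where it was at the start of the episode above 0.02 m or angle between cup's own z axis and vertical above 0.3 rad).
It also fails if it takes over 64 s, if anything falls off the work surface, if the arm or the gripper's body presses on something with over 40 N, if the wrist force passes 120 N, or if a joint passes its speed limit or range.

## Robot

A 6-joint arm with a two-finger parallel gripper is mounted at the origin on the work surface. World frame = base frame: x ahead of the robot, y to its left, z up, the work surface at z = 0. Lengths are in mm, angles in rad, forces in N, time in s.
With the tool pointing down it reaches from about 325 to 875 mm from the base axis. Payload 4.4 kg.
Tool frame: the origin (TCP) lies on the centre line of the jaws, within the pads' length; the fingertips stand ahead of it and the grasp point (between the pads) lies 6 mm ahead of it (ctrl.tcp_to_tips is the z of the fingertips in the tool frame, in mm); z points along the fingers, y is the direction in which the jaws open and shut (so a half turn about z gives the same grasp; the last joint's range is limited). The gripper opens to 85 mm and grips with 20 to 120 N. Pads are 22 mm wide; open, the fingers measure 114 mm over their backs; the gripper's body (76 mm by 85 mm) begins 54 mm behind the grasp point. The pads swing forward as they close: fully open they stand 13 mm farther back than shut.
Start: joints at [-1.367, 0.207, 1.542, -0, 1.393, -0.15], TCP at [199.744, -539.194, 256.282] pointing down, gripper open.
Joint ranges: [-2.73, 2.73], [-0.86, 2.22], [0.23, 2.46], [-1.11, 4.25], [0.08, 2.63], [-2.82, 2.82]. Speed limits (rad/s): [2.79, 2.79, 3.14, 3.14, 3.14, 3.14].

## Interface

Orientations are given as a 3x3 rotation matrix whose columns are the frame's x, y, z axes.
In Python, from plant import ctrl, sensors, optics gives the robot as it stands. Calls block until the motion is done:
- ctrl.move_ptp(position, orientation): joint-space move of the TCP to a pose.
- ctrl.move_l(position, rot=None, vel=150, threshold=None): straight line of the TCP; rot=None keeps the orientation; vel is the mean speed in mm/s. With threshold (N) it stops when the force on the tool has changed by that much, and returns True; else False.
- ctrl.set_joints(angles): joint-space move.
- ctrl.gripper_to(opening, force=None): finger opening in mm; force is the grip in N (None keeps the last); returns when the fingers have stopped.
- ctrl.hold(seconds).
- ctrl.solve_ik(position, orientation): joint angles nearest the present ones, or None.
- sensors.read_state(): the state.
- optics.grab_frame(name): name is "side" or "top"; returns (picture, depth): 420x560x3 uint8, red, green, blue; 420x560 float32, mm along the optical axis (not along the pixel's ray), 0 where there is no reading.
- optics.camera_params(name): a dict with "mtx" (3x3 intrinsics, pixels), "R" (3x3) and "t" (3): a world point X has camera coordinates R X + t. Camera axes: x right, y down, z forward; pixel columns grow to the right and rows downward; lengths in mm; the calibration is good to about 2 mm. A picture is of the moment at which its call begins. camera_params takes no time and is no camera call.
A pose or a line that the arm cannot do raises ctrl.MotionError and nothing moves.
- ctrl.finish_job(): hands the job in, once; it reports no verdict.
The state is a dict: "t": time; "q": joint angles; "qvel": joint speeds; "tau": joint torques, N m; "eef_pos": TCP position; "eef_rot": TCP orientation; "force": force on the tool from outside, world axes, zero at the start; "wrist_torque": the same for the moment, N m; "grip_width": finger opening in mm.
Only numpy, scipy, OpenCV 4.12 (cv2) and the standard library are available. Lean on these libraries where they do the work, as an engineer would, in place of code of your own. Each camera call takes 0.05 s, during which the arm holds its last target. There are 200 camera calls.

## Working session

There is one attempt and no reset: what is moved stays moved. The work goes in short steps, each a Python script; the robot and the scene stay as the last script left them, time stands still between calls to the robot, and variables do not carry over. Pictures are saved under pics/ and viewed, about 8 in all and at most 12, crops included, and the job is handed in when it is done.

```bash
mkdir -p pics; ls
python3 - <<'E'
from plant import ctrl, sensors, optics
import cv2, numpy as np
for n in("top","side"):
    im,d=optics.grab_frame(n); np.savez(f"pics/{n}0.npz",im=im,d=d)
    cv2.imwrite(f"pics/{n}0.png",im[:,:,::-1])
    p=optics.camera_params(n); print(n,p, -np.array(p["R"]).T@p["t"])
s=sensors.read_state(); print(s["t"],s["eef_pos"],s["eef_rot"],s["grip_width"],ctrl.tcp_to_tips)
E
```

```text
pics
top {'mtx': array([[443.78036063,   0.        , 279.21329198],
       [  0.        , 443.78036063, 216.52008056],
       [  0.        ,   0.        ,   1.        ]]), 'R': array([[-0.00110372, -0.99987249,  0.01593074],
       [-0.98778   , -0.00139272, -0.15584842],
       [ 0.15585073, -0.01590808, -0.98765251]]), 't': array([  -3.4189865 ,  544.98171803, 1000.63356779])} [ 382.36879315   13.25861846 1073.26726145]
side {'mtx': array([[540.23459726,   0.        , 283.39268632],
       [  0.        , 540.23459726, 216.33175851],
       [  0.        ,   0.        ,   1.        ]]), 'R': array([[-0.99613384, -0.08585132, -0.01862584],
       [-0.04981567,  0.72666544, -0.685183  ],
       [ 0.07235862, -0.68160611, -0.72813278]]), 't': array([ 532.53378114,   74.07029772, 1114.94529905])} [453.48888207 751.84793026 872.49881407]
0.1 [ 199.61047259 -538.55410709  255.2079696 ] [[ 9.37708109e-01  3.47423821e-01 -4.37207557e-04]
 [ 3.47423956e-01 -9.37705863e-01  2.07593520e-03]
 [ 3.11257249e-04 -2.09851765e-03 -9.99997750e-01]] 85.50325761620856 25.0
```

View pics/top0.png

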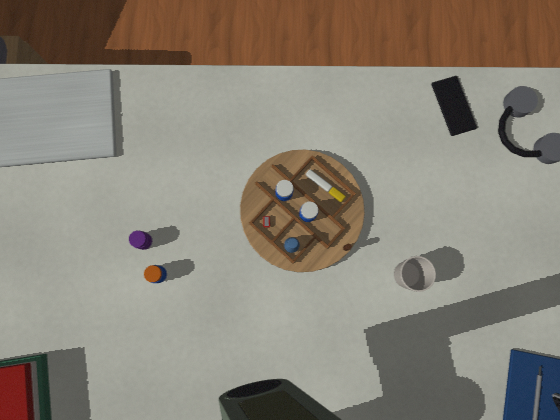

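View pics/side0.png

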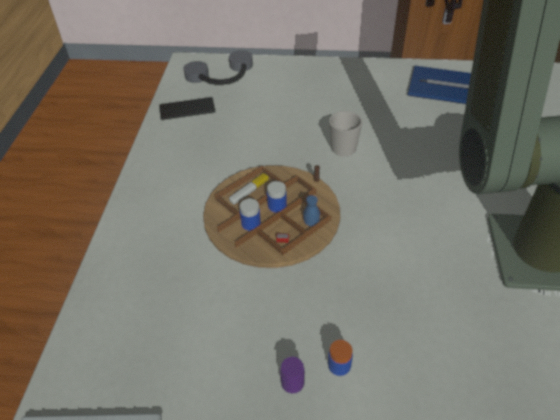

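The top view shows white lids at about (285,188) and (309,210), the dark post at (348,247), the orange lid at (152,273) and the cup at (415,273). The side view agrees: lids at (277,187) and (250,208), post at (317,173), orange lid at (341,350). Next I'll measure these.

```bash
cat > h.py <<'E'
import numpy as np, cv2
from plant import ctrl, sensors, optics
P={n:optics.camera_params(n) for n in("top","side")}
def ray(n,uv,z):
    p=P[n];R=np.array(p["R"]);C=-R.T@p["t"]
    d=R.T@np.linalg.solve(p["mtx"],[uv[0],uv[1],1.]); return C+d*(z-C[2])/d[2]
def pix(n,X):
    p=P[n];x=p["mtx"]@(p["R"]@np.array(X,float)+p["t"]);return x[:2]/x[2]
def masks(im):
    h=cv2.cvtColor(im,cv2.COLOR_RGB2HSV).astype(int);H,S,V=h[...,0],h[...,1],h[...,2]
    return dict(white=(S<40)&(V>150),orange=(H<15)&(S>180)&(V>120),wood=(H>8)&(H<25)&(S>60)&(V>70),dark=(H<20)&(S>60)&(V<85))
def blobs(m,roi,amin):
    x0,y0,x1,y1=roi;k=np.zeros(m.shape,np.uint8);k[y0:y1,x0:x1]=m[y0:y1,x0:x1]
    n,_,st,c=cv2.connectedComponentsWithStats(k)
    return [(c[i].round(1),st[i,4],st[i,:4]) for i in range(1,n) if st[i,4]>=amin]
def down(a):  # tool z down, tool y (jaw axis) along angle a in world
    y=np.array([np.cos(a),np.sin(a),0]);z=np.array([0,0,-1.]);return np.column_stack([np.cross(y,z),y,z])
E
python3 - <<'E'
from h import *
roi={"top":(225,140,380,280),"side":(195,155,350,270)}
for n in("top","side"):
    im=np.load(f"pics/{n}0.npz")["im"];m=masks(im)
    for b in blobs(m["white"],roi[n],60): print(n,"lid",b,ray(n,b[0],83).round(1))
    for b in blobs(m["orange"],(120,255,180,290) if n=="top" else (320,330,360,380),30): print(n,"orange",b,ray(n,b[0],55).round(1))
    for b in blobs(m["dark"],(335,235,365,260) if n=="top" else (305,160,330,190),5): print(n,"dark",b,ray(n,b[0],68).round(1))
    k=np.zeros(im.shape[:2],np.uint8);x0,y0,x1,y1=roi[n];k[y0:y1,x0:x1]=m["wood"][y0:y1,x0:x1]
    c=max(cv2.findContours(k,0,2)[0],key=cv2.contourArea)
    pts=np.array([ray(n,q,26)[:2] for q in cv2.convexHull(c)[:,0]])
    (cx,cy),r=cv2.minEnclosingCircle(pts.astype(np.float32)); print(n,"disc",cx,cy,r, pts.min(0),pts.max(0))
im=np.load("pics/top0.npz")["im"];im2=np.load("pics/side0.npz")["im"]
a=cv2.resize(im[140:280,225:385],None,fx=2.5,fy=2.5,interpolation=2);b=cv2.resize(im2[155:275,195:355],None,fx=2.5,fy=2.5,interpolation=2)
b=np.vstack([b,np.zeros((50,400,3),np.uint8)]);cv2.imwrite("pics/c1.png",np.hstack([a,b])[:,:,::-1])
E
```

```text
top lid (array([294.3, 208.7]), np.int32(8464), array([225, 140, 155, 140], dtype=int32)) [556.6 -36.9  83. ]
top lid (array([317.9, 180.1]), np.int32(182), array([306, 170,  25,  21], dtype=int32)) [623.3 -91.5  83. ]
top lid (array([284.2, 187.5]), np.int32(211), array([276, 180,  17,  16], dtype=int32)) [605.7 -14.2  83. ]
top lid (array([309.1, 209.4]), np.int32(216), array([301, 202,  17,  16], dtype=int32)) [555.1 -70.5  83. ]
top orange (array([152.2, 273.4]), np.int32(209), array([144, 266,  17,  16], dtype=int32)) [412.1 285.   55. ]
top dark (array([337.5, 238.4]), np.int32(27), array([335, 235,   7,   9], dtype=int32)) [ 490.7 -135.8   68. ]
top dark (array([347.5, 246.8]), np.int32(46), array([343, 244,  10,   7], dtype=int32)) [ 471.5 -158.2   68. ]
top disc 565.911376953125 -58.12614440917969 149.56488037109375 [ 418.30438179 -207.19016055] [712.72860459  90.34882402]
side lid (array([242.5, 193.2]), np.int32(99), array([231, 185,  24,  18], dtype=int32)) [623.2 -47.7  83. ]
side dark (array([316. , 173.4]), np.int32(58), array([313, 166,   6,  15], dtype=int32)) [ 472.8 -135.8   68. ]
side dark (array([307.4, 186.6]), np.int32(20), array([305, 183,   7,   7], dtype=int32)) [489.4 -92.4  68. ]
side disc 552.7444458007812 -63.41256332397461 165.404296875 [ 418.33230871 -208.10879933] [712.46235863  98.82711028]
```

View pics/c1.png

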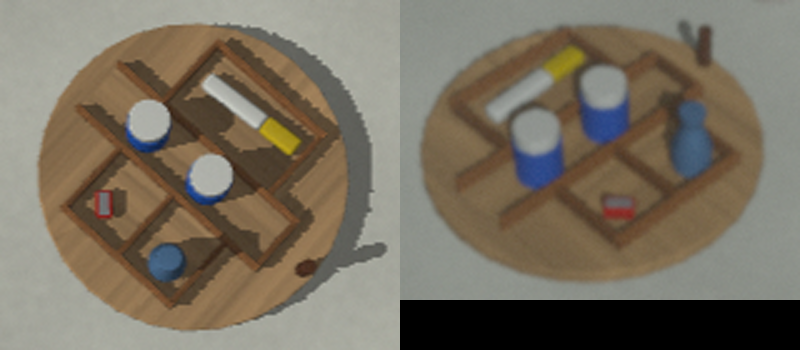

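Hub is at about (565.5,-58.5) and yaw about 0.82 rad, with disc, post and lids agreeing. Next: grip the post and swing it round.

```bash
cat >> h.py <<'E'
hub=np.array([565.5,-58.5])
def snap(tag):
    for n in("top","side"):
        im,d=optics.grab_frame(n); np.savez(f"pics/{n}{tag}.npz",im=im,d=d)
E
python3 - <<'E'
from h import *
th=0.82
pos=lambda t,z:np.r_[hub-138*np.array([np.cos(t),np.sin(t)]),z]
best=None
for k in(-np.pi/2,np.pi/2):
    qs=[ctrl.solve_ik(pos(t,62),down(t+k)) for t in(th,0.4,0)]
    print(k,[None if q is None else np.round(q,2) for q in qs])
    if all(q is not None for q in qs):
        c=max(abs(q[5]) for q in qs)
        if best is None or c<best[0]: best=(c,k)
k=best[1]
ctrl.gripper_to(45,30)
ctrl.move_ptp(pos(th,160),down(th+k))
ctrl.move_l(pos(th,62),vel=120,threshold=15)
print(sensors.read_state()["eef_pos"],sensors.read_state()["force"])
ctrl.gripper_to(10,25); print(sensors.read_state()["grip_width"])
for t in np.linspace(th,0,6)[1:]:
    ctrl.move_l(pos(t,62),rot=down(t+k),vel=70)
s=sensors.read_state();print(s["t"],s["force"],s["eef_pos"])
ctrl.gripper_to(40); ctrl.move_l(pos(0,170),vel=150)
ctrl.move_l([420,-200,200],vel=250)
snap(1)
roi={"top":(225,140,380,280),"side":(195,155,350,270)}
for n in("top","side"):
    im=np.load(f"pics/{n}1.npz")["im"];m=masks(im)
    for b in blobs(m["white"],roi[n],60): print(n,"lid",b,ray(n,b[0],83).round(1))
a=np.load("pics/top1.npz")["im"][130:290,215:415];b=np.load("pics/side1.npz")["im"][135:295,175:375]
cv2.imwrite("pics/c2.png",cv2.resize(np.hstack([a,b]),None,fx=2,fy=2,interpolation=2)[:,:,::-1])
print(sensors.read_state()["t"])
E
```

```text
-1.5707963267948966 [array([-0.5 ,  0.3 ,  1.88, -0.  ,  0.96,  0.25]), array([-0.44,  0.22,  1.99, -0.  ,  0.93,  0.73]), array([-0.34,  0.18,  2.04, -0.  ,  0.92,  1.23])]
1.5707963267948966 [None, array([-0.44,  0.22,  1.99, -0.  ,  0.93, -2.41]), array([-0.34,  0.18,  2.04, -0.  ,  0.92, -1.91])]
[ 472.01249407 -159.86889958   62.66380692] [ 0.82775407 -0.78251116 -0.18904909]
13.147095338508326
6.0333 [-2.2584101   0.95341526  8.98989166] [427.73582648 -58.24924436  62.92140194]
top lid (array([290.6, 205.4]), np.int32(8050), array([225, 140, 155, 140], dtype=int32)) [564.2 -28.6  83. ]
top lid (array([303.1, 179.4]), np.int32(212), array([295, 172,  17,  16], dtype=int32)) [624.8 -57.5  83. ]
top lid (array([334.1, 201. ]), np.int32(184), array([330, 188,   9,  28], dtype=int32)) [ 574.6 -127.7   83. ]
top lid (array([303.8, 212. ]), np.int32(220), array([296, 204,  17,  17], dtype=int32)) [549.1 -58.4  83. ]
side lid (array([345.7, 165.1]), np.int32(60), array([340, 158,  10,  16], dtype=int32)) [ 408.6 -150.5   83. ]
side lid (array([202.4, 193.6]), np.int32(361), array([195, 175,  23,  42], dtype=int32)) [707.2 -40.8  83. ]
side lid (array([265.2, 182.3]), np.int32(127), array([253, 180,  30,   6], dtype=int32)) [579.3 -84.   83. ]
side lid (array([243.1, 193.2]), np.int32(121), array([237, 186,  13,  15], dtype=int32)) [621.9 -47.7  83. ]
side lid (array([278.7, 196.1]), np.int32(78), array([272, 189,  13,  13], dtype=int32)) [546.7 -44.1  83. ]
side lid (array([217.9, 262.9]), np.int32(149), array([206, 254,  25,  16], dtype=int32)) [643.4 139.8  83. ]
8.1083
```

View pics/c2.png

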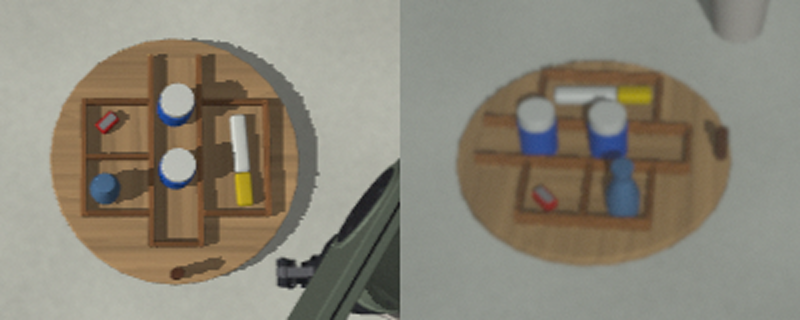

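The turntable is square: post at bottom centre (178,272) of the crop, lane vertical, pots in the lane and tray items undisturbed. Now I'll push the pots from behind, low in the lane.

Run:
```python
from h import *
R=down(-np.pi/2); y=-58.4
ctrl.gripper_to(8,30)
ctrl.move_ptp([692,y,160],R)
print("down",ctrl.move_l([692,y,61],vel=100,threshold=10))
print("free",ctrl.move_l([600,y,61],vel=60,threshold=12),sensors.read_state()["eef_pos"],sensors.read_state()["force"])
print("stop",ctrl.move_l([558,y,61],vel=30,threshold=5))
s=sensors.read_state();print(s["eef_pos"],s["force"],s["t"])
ctrl.move_l(s["eef_pos"]+[25,0,0],vel=80)
ctrl.move_l([610,y,200],vel=150)
ctrl.move_ptp([420,200,220],R)
snap(2)
im=np.load("pics/top2.npz")["im"];m=masks(im)
for b in blobs(m["white"],(240,145,365,275),60): print("lid",b,ray("top",b[0],83).round(1))
for b in blobs(m["dark"],(285,255,320,275),5): print("dark",b,ray("top",b[0],68).round(1))
a=im[130:290,215:415];b=np.load("pics/side2.npz")["im"][135:295,175:375]
cv2.imwrite("pics/c3.png",cv2.resize(np.hstack([a,b]),None,fx=2,fy=2,interpolation=2)[:,:,::-1])
print(sensors.read_state()["t"])
```

```text
down False
free False [600.16983903 -58.43649758  61.02539843] [ 0.56914463 -0.42982201 -0.27842671]
stop True
[560.66377995 -58.69428477  61.65885653] [ 2.52287495  0.2284958  -0.50504799] 13.8417
lid (array([292.5, 156.2]), np.int32(1796), array([240, 145, 125,  58], dtype=int32)) [679.7 -33.5  83. ]
lid (array([333.9, 200.4]), np.int32(179), array([330, 188,   9,  26], dtype=int32)) [ 576.  -127.3   83. ]
lid (array([302.6, 219.4]), np.int32(163), array([296, 213,  16,  15], dtype=int32)) [532.1 -55.5  83. ]
lid (array([293.9, 262.6]), np.int32(1736), array([240, 217, 125,  58], dtype=int32)) [434.9 -35.2  83. ]
dark (array([303.7, 266.2]), np.int32(32), array([301, 264,   7,   6], dtype=int32)) [427.6 -58.1  68. ]
16.7167
```

View pics/c3.png

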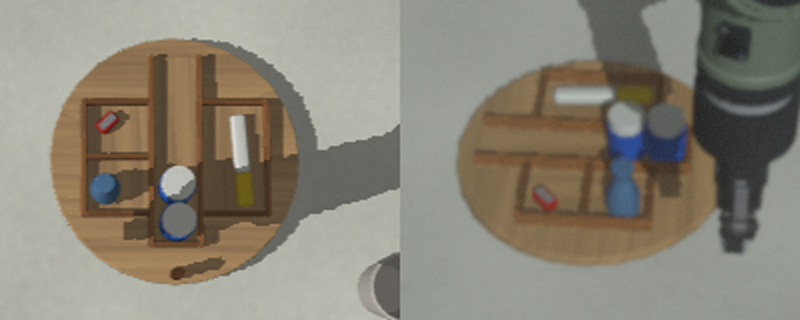

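Both pots are forward, the front one at crop (177,221) touching the stop wall and the rear one at (177,184) right behind it. Tray items are unmoved. Now the new pot.

Run:
```python
from h import *
R=down(-np.pi/2)
im=np.load("pics/side0.npz")["im"];h=cv2.cvtColor(im,cv2.COLOR_RGB2HSV).astype(int)
for b in blobs((h[...,0]<20)&(h[...,1]>130)&(h[...,2]>60),(320,330,365,380),30): print("side",b,ray("side",b[0],55).round(1))
x,y=412.1,285.
ctrl.gripper_to(70,30)
ctrl.move_ptp([x,y,150],R)
print(ctrl.move_l([x,y,43],vel=100,threshold=10))
ctrl.gripper_to(30,25); s=sensors.read_state();print(s["grip_width"],s["eef_pos"],s["t"])
if 36<s["grip_width"]<46:
    ctrl.move_l([x,y,190],vel=120)
    ctrl.move_l([578.5,-58.4,190],vel=200)
    ctrl.hold(.3); snap(3)
    im=np.load("pics/top3.npz")["im"];b=np.load("pics/side3.npz")["im"]
    cv2.imwrite("pics/c4.png",cv2.resize(np.hstack([im[130:290,215:415],b[85:285,150:400]][1:]),None,fx=2.4,fy=2.4,interpolation=2)[:,:,::-1])
s=sensors.read_state();print(s["grip_width"],s["eef_pos"],s["force"],s["t"])
```

```text
side (array([340.5, 350.8]), np.int32(371), array([330, 340,  22,  23], dtype=int32)) [412.3 289.1  55. ]
False
40.73309596494913 [412.62217707 285.29545945  43.77162479] 19.4333
40.74594104391891 [578.47236316 -58.22642097 190.05696662] [-0.48953521 -0.10835799 -0.64359632] 23.2667
```

View pics/c4.png

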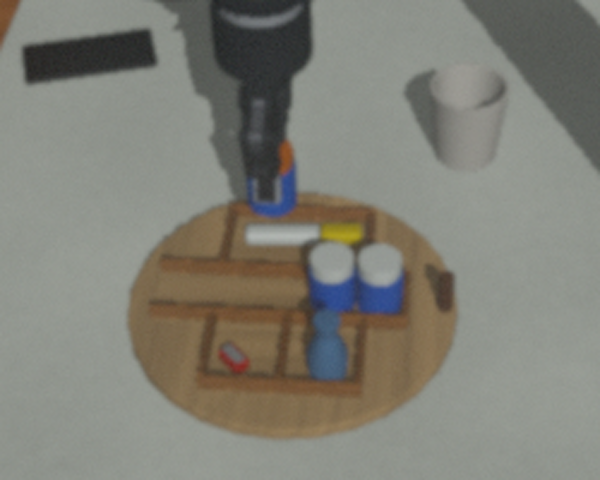

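The pot is held upright, with the lane spot below it free. I'll check its x offset in the grasp before lowering.

Run:
```python
from h import *
im=np.load("pics/side3.npz")["im"];h=cv2.cvtColor(im,cv2.COLOR_RGB2HSV).astype(int)
for b in blobs((h[...,0]>105)&(h[...,0]<128)&(h[...,1]>150),(235,140,300,185),10): print(b)
# silhouette x-range of body expected at mid-low height
for dx in(-21,0,21): print(dx,pix("side",[578.5+dx,-58.4,152]).round(1),pix("side",[528.5+dx,-58.4,45]).round(1))
for b in blobs((h[...,0]>105)&(h[...,0]<128)&(h[...,1]>150),(275,185,325,220),10): print(b)
```

```text
(array([266.9, 167.6]), np.int32(70), array([257, 158,  15,  16], dtype=int32))
-21 [273.1 166.4] [297.9 204.9]
0 [262.7 165.9] [288.2 204.4]
21 [252.4 165.5] [278.4 204. ]
(array([289.6, 207.9]), np.int32(128), array([281, 202,  16,  12], dtype=int32))
(array([308.5, 209.1]), np.int32(122), array([300, 204,  16,  10], dtype=int32))
```

The offset is under about 2 mm, so I'll place it.

Run:
```python
from h import *
x,y=578.5,-58.4
ctrl.move_l([x,y,95],vel=100)
print(ctrl.move_l([x,y,70.5],vel=25,threshold=4))
s=sensors.read_state();print(s["eef_pos"],s["force"],s["t"])
if s["eef_pos"][2]<75:
    ctrl.gripper_to(56); ctrl.move_l([x,y,200],vel=80); ctrl.move_l([450,200,240],vel=250); ctrl.hold(.3)
snap(4)
im=np.load("pics/top4.npz")["im"];m=masks(im)
h=cv2.cvtColor(im,cv2.COLOR_RGB2HSV).astype(int)
for b in blobs((h[...,0]<12)&(h[...,1]>190),(285,170,325,230),40): print("orange",b,ray("top",b[0],83).round(1))
for b in blobs((h[...,1]<40)&(h[...,2]>80),(292,205,316,252),40): print("lid",b,ray("top",b[0],83).round(1))
for b in blobs(m["dark"],(285,255,320,275),5): print("dark",b,ray("top",b[0],68).round(1))
b=np.load("pics/side4.npz")["im"][135:295,175:375]
cv2.imwrite("pics/c5.png",cv2.resize(np.hstack([im[130:290,215:415],b]),None,fx=2,fy=2,interpolation=2)[:,:,::-1])
print(sensors.read_state()["t"])
```

```text
True
[578.06745708 -58.3045425   71.81594586] [-0.06524078 -0.43430906  4.52981363] 25.225
lid (array([303.8, 220.9]), np.int32(231), array([296, 212,  17,  18], dtype=int32)) [528.7 -58.2  83. ]
lid (array([304.4, 239.3]), np.int32(233), array([296, 231,  18,  17], dtype=int32)) [487.  -59.1  83. ]
dark (array([303.7, 266.1]), np.int32(31), array([301, 264,   7,   6], dtype=int32)) [427.9 -58.1  68. ]
29.0083
```

View pics/c5.png

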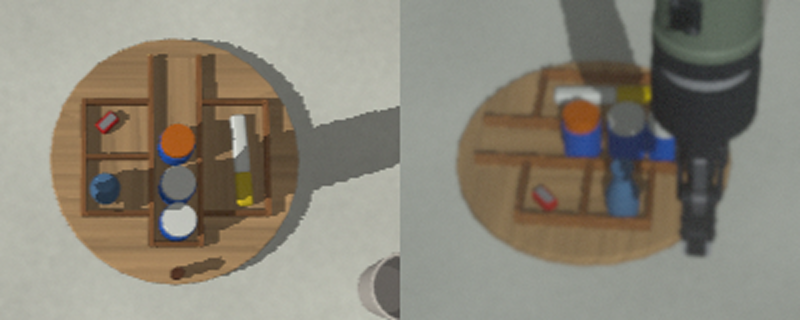

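Run:
```python
from h import *
im=np.load("pics/top4.npz")["im"];h=cv2.cvtColor(im,cv2.COLOR_RGB2HSV).astype(int)
for b in blobs((h[...,0]<14)&(h[...,1]>190)&(h[...,2]>150),(285,188,325,214),40): print("orange",b,ray("top",b[0],83).round(1))
ctrl.finish_job(); print(sensors.read_state()["t"])
```

```text
orange (array([303.3, 199.9]), np.int32(186), array([296, 192,  16,  16], dtype=int32)) [577.  -57.5  83. ]
the job is handed in; nothing more can be done
the job is handed in; nothing more can be done
```

The job is done and handed in at about 29 s of the 64 s allowed; the hand-in gives no verdict.

I gripped the post and turned the table about 0.82 rad, so the post now points at the near edge. I then pushed both old pots forward along the lane from behind, low down, until the front one met the stop. Last, I set the orange-lidded pot down about 6 mm behind them.

Final top-view measurements:

| Item | Measured position | Relative to the hub or neighbour |
|---|---|---|
| Post | (428, -58) | yaw about 0 |
| Front old pot | x 487 | about -78 mm from the hub |
| Rear old pot | x 529 | about -37 mm from the hub, 42 mm behind the front pot |
| New pot | x 577 | 48 mm behind the rear pot |

- **Lane fit:** all three pots are within about 1 mm of the lane centre and look upright.
- **Other items:** the vase, sharpener and highlighter look undisturbed. The cup was not approached, but I did not measure its position again.
- **Disagreements:** the side view put the new pot's starting y about 4 mm off the top view, because that mask also caught the lid's side. I used the top view and the grasp was good. My first orange-lid mask found nothing in the last picture; a tighter search area gave the value above. In the last side view the arm hid the front pot, so only the top view checks it.

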